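# Wind down the bench supply and switch it to standby

### The job

Shut down the sloping bench power supply: first turn the black voltage knob anticlockwise all the way to its end stop (pointer at the large black dot, off), and only then turn the red selector knob so that it sits in the notch where its white pointer is at the blue dot. Let go of the knobs and leave the other things on the bench undisturbed.

Things in the scene. Friction and masses are not known exactly. Their poses are not given: they have to be found in the camera images.
- console: Blue-grey bench supply, fixed, 240 deep x 380 wide x 140 mm high. Origin on the bench, 110 mm behind its front edge, mid-width; x away from the robot at yaw 0, z up. Front edge 50 high; the light grey panel rises from it at 25 degrees towards +x to a flat top, its centre at (-15, 0, 94). On the panel stand two bar knobs, 95 mm left (+y, black) and right (-y, red) of its centre.
- voltage_grip (a point): Grip point on the black voltage knob's axis, 38 mm above the panel. z: the knob's axis, out of the panel (25 degrees from vertical); x: along the bar to the end with the white pointer line; turns with the knob. Bar 64 long (x), 16 thick (y); its top 16 mm above this point, its foot 24 mm below, on a disc of 68 diameter.
- voltage (a joint): Angle of the voltage knob, rad: 0 = fully anticlockwise at the end stop (off), grows clockwise to 4.71 (maximum). Stiff enough to stay where it is left.
- off_mark (a point): Centre of the large black dot (14 mm) on the panel, lower left of the voltage knob, to which its pointer points at the anticlockwise end stop.
- selector_grip (a point): Point on the axis of the red selector knob (right), 38 mm above the panel; same shape, sizes and axes as the voltage knob (x along the bar to the pointer end, z out of the panel).
- selector (a joint): Angle of the selector, rad, clockwise from its anticlockwise stop, range 0 to 2.1. Spring notches at 0 (green dot), 0.7 (blue dot), 1.4 (yellow dot) and 2.1 (black dot); let go near a notch, it snaps into it. Leaving a notch takes about 0.15 N m: grip the bar firmly (about 45 N).
- blue_mark (a point): Centre of the blue dot (18 mm) on the panel, 54 mm from the selector's axis, the second from the left of the four coloured dots above the selector.
- tub: White open plastic tub, 160 x 120 x 90 mm, loose, bystander; origin at the centre of its underside.
- spool: Empty light wooden wire spool standing upright, 84 diameter, 60 high, loose, bystander; origin at the centre of its underside.
- carton: Small white box, 110 x 80 x 50 mm, loose, bystander; origin at the centre of its underside.
- driver: Screwdriver, 200 mm long, lying along its x axis, loose, bystander; origin under its middle.

How it is judged:
By the outcome, as a careful person would: the job done as asked, in the order asked, and still so for the second after the job is handed in, with the robot touching nothing.
It also fails if it takes over 67 s, if anything falls off the work surface, if the arm or the gripper's body presses on something with over 40 N, if the wrist force passes 120 N, or if a joint passes its speed limit or range.

### The arm

A 6-joint arm with a two-finger parallel gripper is mounted at the origin on the work surface. World frame = base frame: x ahead of the robot, y to its left, z up, the work surface at z = 0. Lengths are in m, angles in rad, forces in N, time in s.
With the tool pointing down it reaches from about 0.35 to 0.775 m from the base axis. Payload 5.5 kg.
Tool frame: the origin (TCP) lies on the centre line of the jaws, within the pads' length; the fingertips stand 11 mm ahead of it and the grasp point (between the pads) lies 8 mm behind it; z points along the fingers, y is the line along which they close (so a half turn about z gives the same grasp; the last joint's range is limited). The gripper opens to 85 mm and grips with 20 to 120 N. Pads are 22 mm wide; open, the fingers measure 114 mm over their backs; the gripper's body (76 mm by 85 mm) begins 54 mm behind the grasp point. The pads swing forward as they close: fully open they stand 13 mm farther back than shut.
Start: joints at [1.098, 0.313, 0.046, 1.304, 0, 1.431], TCP at [0.188, 0.543, 0.242] pointing down, gripper open.
Joint ranges: [-2.76, 2.76], [-0.86, 1.69], [-1.03, 1.26], [-2.2, 2.34], [-1.47, 1.5], [-3.14, 3.14]. Speed limits (rad/s): [2.57, 2.57, 3.14, 3.14, 3.14, 3.14].

### API

Orientations are given as a unit quaternion [w, x, y, z].
In Python, from workcell import env, viewer, order, models gives the robot as it stands.
- The arm moves only by the tool drive_tool, never from a script. Its argument "series" is a list that holds one entry, the list of rows, each a list of 6 numbers: the shift along the tool's x, y, z each as a share of 120 mm, from -1 to 1, then the turn, a rotation vector about the tool's x, y, z each as a share of 180 degrees, from -1 to 1. A call has 1 to 20 rows; each row shifts and turns the commanded pose from where the row before left it, along the tool's axes as they then stand; what a row does not reach is not made up. A row lasts 1/8 s, in which the tool goes at most 62.5 mm and 10.7 degrees, less where a joint would pass 70% of its speed; a pose out of reach is approached as far as the arm can. A call with a number of a shift or a turn outside -1 to 1 is refused whole. A call with a gripper value outside its range is refused whole. "jaw" is the opening, from -1 (shut) to 1 (fully open), set as the call begins (left out, the last holds). The fingers move at their own pace and stop on an object; "grip_force" is the grip in N (left out, the last holds). Time passes only in rows, so rows that do not move let the fingers close. It gives the time, the measured TCP pose, the force, the opening and the grip force at its end, in the units of the state.
- env.get_state(): the state, without advancing time (a new reading comes with each control period).
- viewer.read_camera(name): name is "scene" or "top"; returns the picture (480x640x3 uint8, red, green, blue); there is no depth.
- viewer.camera_info(name): a dict with "intrinsics" (3x3 intrinsics, pixels), "R" (3x3) and "t" (3): a world point X has camera coordinates R X + t. Camera axes: x right, y down, z forward; pixel columns grow to the right and rows downward; lengths in m; the calibration is good to about 2 mm. A picture is of the moment at which its call begins. camera_info takes no time and is no camera call.
- order.hand_in(): hands the job in; it is judged then, once.
Trained networks look in the newest picture that a camera, given by its name, has taken for a name from the list of things; names that differ only in an ending like _2 or _b are one class to them, and where a whole thing is asked for, a point or a joint stands for the part that bears it (a point fixed in the world has none). Each returns a list of dicts, best first, with "score" (0 to 1); they miss things now and then, are a little off and sometimes report something else, mostly with a low value. They report only what shows in the picture. A call takes as long as a camera call.
- models.silhouettes(label, camera): "region" (480x640 bool, what is visible of it) and "location" ([column, row] in pixels, amid what is visible of it).
The state is a dict: "clock": time; "joint_pos": joint angles; "qvel": joint speeds; "tau": joint torques, N m; "tcp_pos": TCP position; "orientation": TCP orientation; "wrist_force": force on the tool from outside, world axes, zero at the start; "ft_torque": the same for the moment, N m; "finger_gap": finger opening in m; "grip_force": force on a finger pad.
Only numpy, scipy, OpenCV 4.12 (cv2) and the standard library are available. Lean on these libraries where they do the work, as an engineer would, in place of code of your own. Each camera call takes 0.05 s, during which the arm holds its last target. There are 200 camera calls.

## Working session

There is one attempt and no reset: what is moved stays moved. The work goes in short steps, Python scripts to look and compute and a tool call to move; the robot and the scene stay as the last step left them, time stands still between calls to the robot, and variables do not carry over. Pictures are saved under pics/ and viewed, at most 10 in all, crops included, and the job is handed in when it is done.

Besides the shell and the picture viewer there is one more tool, called after ">>>" in YAML: its name, and indented under it one key for each argument. drive_tool: Moves the arm, as the interface text tells. Its arguments: {"type":"object","properties":{"series":{"type":"array"},"jaw":{"type":"number"},"grip_force":{"type":"number"}},"required":["series"]}

```bash
mkdir -p pics; ls; python3 - <<'E'
from workcell import env, viewer, models
import cv2, numpy as np
for c in ("scene","top"):
    im=viewer.read_camera(c); cv2.imwrite(f"pics/{c}0.png",im[:,:,::-1])
    i=viewer.camera_info(c); print(c,np.round(i["intrinsics"],1).tolist(),np.round(i["R"],4).tolist(),np.round(i["t"],4).tolist())
    for l in ("console","voltage_grip","selector_grip","off_mark","blue_mark"):
        for d in models.silhouettes(l,c)[:3]: print(l,round(d["score"],2),np.round(d["location"],1),d["region"].sum())
print(env.get_state())
E
```

```text
pics
scene [[443.7, 0.0, 317.0], [0.0, 443.7, 244.4], [0.0, 0.0, 1.0]] [[0.0248, 0.9997, 0.0021], [0.8492, -0.02, -0.5277], [-0.5275, 0.0149, -0.8495]] [-0.007, -0.4173, 1.5089]
console 0.9 [309.9 303.8] 15224
voltage_grip 0.78 [347.  271.7] 677
selector_grip 0.67 [268.9 275.5] 612
selector_grip 0.39 [348.3 271.8] 678
blue_mark 0.59 [309.7 283.7] 7504
top [[478.4, 0.0, 322.1], [0.0, 478.4, 258.4], [0.0, 0.0, 1.0]] [[-0.0121, -0.9999, 0.0056], [-0.994, 0.0114, -0.1088], [0.1087, -0.0068, -0.994]] [-0.0004, 0.5737, 1.1404]
console 0.85 [334.2 211.3] 17928
voltage_grip 0.85 [294.  222.7] 678
selector_grip 0.88 [374.1 229.7] 699
off_mark 0.81 [331.6 218.4] 12476
off_mark 0.73 [506.2 348.4] 516
off_mark 0.55 [374.4 228.5] 681
blue_mark 0.88 [335.8 222.5] 12464
blue_mark 0.56 [507.4 355.9] 442
{'clock': 0.6, 'joint_pos': array([ 1.09842701e+00,  3.13152290e-01,  4.60922740e-02,  1.30357173e+00,
       -3.46876686e-05,  1.43116509e+00]), 'qvel': array([ 1.29625196e-03, -1.87758044e-03,  5.47052339e-05, -1.08102764e-03,
       -5.53489202e-04,  9.07890048e-04]), 'tau': array([-9.79233955e-04, -4.80150998e+01,  2.98663974e+01,  3.06093789e-04,
       -1.16535603e-04, -6.83276369e-06]), 'tcp_pos': array([0.18787036, 0.54349135, 0.24234719]), 'orientation': array([4.13273431e-05, 1.65602623e-01, 9.86192559e-01, 7.32411701e-05]), 'wrist_force': array([0.22176978, 0.07624928, 0.27301429]), 'ft_torque': array([ 0.03062586, -0.0141758 , -0.0150833 ]), 'grip_force': 0.0, 'finger_gap': 0.08542277334092123}
```

View pics/scene0.png

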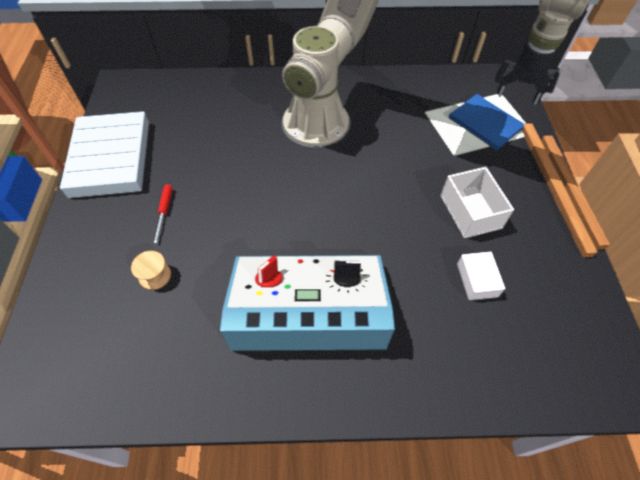

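View pics/top0.png

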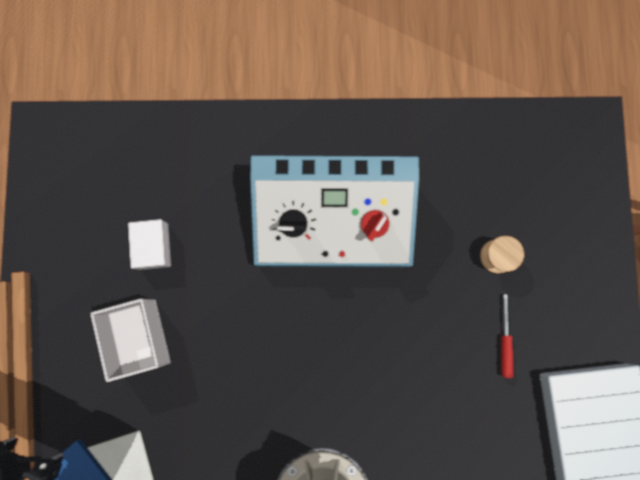

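```bash
cat > h.py <<'E'
import numpy as np, cv2
from workcell import env, viewer, models
a=np.radians(25); c,s=np.cos(a),np.sin(a)
def Rz(t): return np.array([[np.cos(t),-np.sin(t),0],[np.sin(t),np.cos(t),0],[0,0,1]])
P=np.array([[c,0,-s],[0,1,0],[s,0,c]])  # panel axes u,v,n as columns
C0=np.array([-.015,0,.094])
def pan(pose,q): return Rz(pose[2])@(C0+P@np.asarray(q,float))+[pose[0],pose[1],0]
def proj(cam,X):
    i=viewer.camera_info(cam); Y=np.atleast_2d(X)@np.array(i["R"]).T+i["t"]
    U=Y@np.array(i["intrinsics"]).T; return U[:,:2]/U[:,2:]
def toPanel(pose,cam,px,h):
    i=viewer.camera_info(cam); R=np.array(i["R"]);o=-R.T@i["t"]
    d=R.T@np.linalg.solve(i["intrinsics"],[px[0],px[1],1.])
    M=(Rz(pose[2])@P).T; o=M@(o-[pose[0],pose[1],0])-P.T@C0; d=M@d
    return o+d*(h-o[2])/d[2]
E
python3 - <<'E'
from h import *
from scipy.optimize import minimize
V=[[x,y,z] for y in(-.19,.19) for x,z in((-.11,0),(.13,0),(-.11,.05),(.083,.14),(.13,.14))]
V=np.array(V); S={}
for cam in("scene","top"):
    im=viewer.read_camera(cam)
    S[cam]=models.silhouettes("console",cam)[0]["region"]
    x0,y0,w,h=(225,250,170,60) if cam=="scene" else (248,150,176,122)
    f=4.5
    cv2.imwrite(f"pics/c_{cam}.png",cv2.resize(im[y0:y0+h,x0:x0+w,::-1],None,fx=f,fy=f,interpolation=cv2.INTER_CUBIC))
def cost(p,cams=("scene","top")):
    t=0
    for cam in cams:
        X=V@Rz(p[2]).T+[p[0],p[1],0]
        hull=cv2.convexHull((proj(cam,X)*16).astype(np.int32))
        m=np.zeros((480,640),np.uint8); cv2.fillConvexPoly(m,hull,1,shift=4)
        m=m>0; t+=1-(m&S[cam]).sum()/(m|S[cam]).sum()
    return t
for cams in(("scene","top"),("scene",),("top",)):
    r=min((minimize(cost,[.6,-.02,y],(cams,),method="Nelder-Mead",options=dict(initial_simplex=np.array([[.6,-.02,y],[.63,-.02,y],[.6,.02,y],[.6,-.02,y+.08]]))) for y in(-.05,.02)),key=lambda r:r.fun)
    print(cams,np.round(r.x,4),r.fun)
    if len(cams)==2: pose=r.x
print("vgrip",pan(pose,[0,.095,.038]),"sgrip",pan(pose,[0,-.095,.038]))
for n,px in(("off",(278,238)),("blue",(367.5,201.5)),("green",(355,211.5)),("yel",(384,202)),("blk",(395.5,211.5))): print(n,toPanel(pose,"top",px,0))
for n,px in(("blue",(275,293)),("green",(288,287)),("yel",(260,293)),("blk",(249,287))): print(n,toPanel(pose,"scene",px,0))
for cam in("top","scene"):
    for l in("voltage_grip","selector_grip"): print(cam,l,toPanel(pose,cam,models.silhouettes(l,cam)[0]["location"],.03))
E
```

```text
('scene', 'top') [ 0.6667 -0.0355 -0.0226] 0.03771163140942091
('scene',) [ 0.6642 -0.0328 -0.0212] 0.017666472529605848
('top',) [ 0.6667 -0.0365 -0.0105] 0.010869565217391353
vgrip [0.63784169 0.06013402 0.1284397 ] sgrip [ 0.6335522  -0.12981755  0.1284397 ]
off [-0.04006518  0.13105156  0.        ]
blue [ 0.04992528 -0.07672513  0.        ]
green [ 0.02604366 -0.04872074  0.        ]
yel [ 0.04920169 -0.11481135  0.        ]
blk [ 0.02714407 -0.14269257  0.        ]
blue [ 0.04932146 -0.07294995  0.        ]
green [ 0.02688349 -0.04355209  0.        ]
yel [ 0.04926014 -0.10820875  0.        ]
blk [ 0.02672424 -0.13687951  0.        ]
top voltage_grip [0.01305181 0.09531195 0.03      ]
top selector_grip [-0.00323748 -0.095203    0.03      ]
scene voltage_grip [0.01098857 0.0996552  0.03      ]
scene selector_grip [ 0.02521069 -0.09213625  0.03      ]
```

View pics/c_top.png

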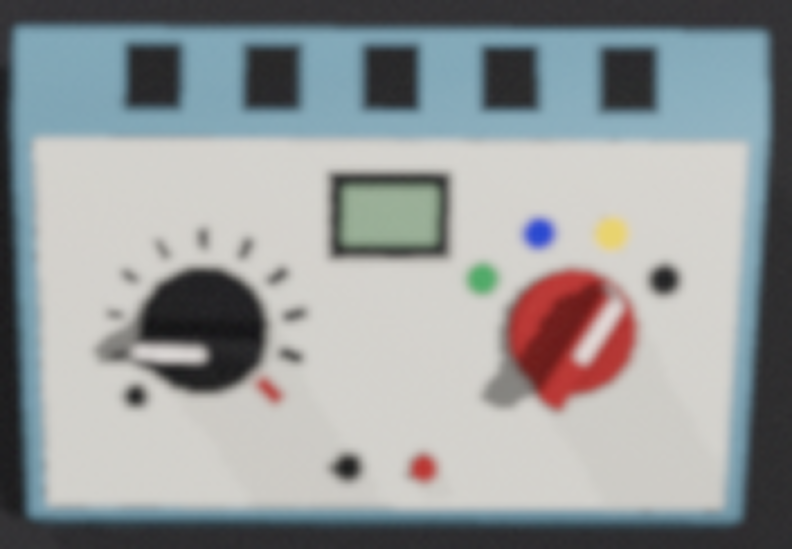

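View pics/c_scene.png

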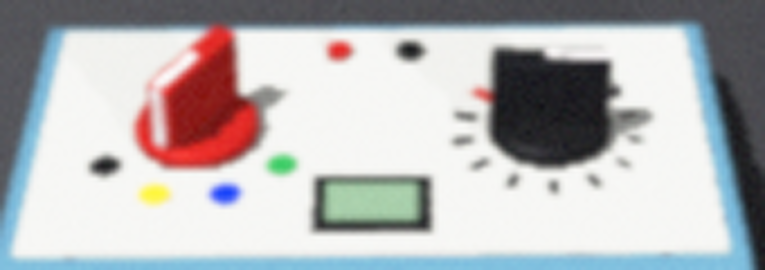

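```bash
cat >> h.py <<'E'
from scipy.spatial.transform import Rotation as Rn
def plan(pose,v,h,phi,ys=1,off=(0,0)):
    """target: TCP at height h over knob axis at (off0,v+off1); tool y at panel azimuth phi (deg)"""
    p=pan(pose,[off[0],v+off[1],h]); M=Rz(pose[2])@P
    y=M@[np.cos(np.radians(phi)),np.sin(np.radians(phi)),0]; z=-M[:,2]; R=np.c_[np.cross(y,z),y,z]
    st=env.get_state(); Q=st["orientation"]; R0=Rn.from_quat([Q[1],Q[2],Q[3],Q[0]])
    t=R0.inv().apply(p-st["tcp_pos"])/.12; w=(R0.inv()*Rn.from_matrix(R)).as_rotvec()/np.pi
    print("target",np.round(p,4),"shift",np.round(t,3),"turn",np.round(w,4),"q",np.round(st["joint_pos"],2),"F",np.round(st["wrist_force"],1),"gap",round(st["finger_gap"],4),"t",st["clock"])
    return t,w
E
python3 - <<'E'
from h import *
from scipy.optimize import least_squares
top=np.array([(482,279),(539,233),(611,233),(664,279)])/4.5+[247.6,149.6]
sc=np.array([(282,164),(225,193),(154,194),(105,165)])/4.5+[224.6,249.6]
A=np.array([1.05,.35,-.35,-1.05]); L=np.c_[.054*np.cos(A),-.095+.054*np.sin(A),0*A]
tv=np.array([(136,396)])/4.5+[247.6,149.6]
def res(p,cams=("top","scene")):
    X=np.array([pan(p,q) for q in L]); r=[]
    if "top" in cams: r+=[proj("top",X)-top, proj("top",pan(p,[-.0382,.095+.0382,0]))-tv]
    if "scene" in cams: r+=[proj("scene",X)-sc]
    return np.concatenate(r).ravel()
for cams in(("top","scene"),("top",)):
    r=least_squares(res,[.666,-.035,-.015],args=(cams,)); print(r.x,np.round(r.fun,1))
    p=r.x
    for n,v,ends in(("volt",.095,[(207,355),(133,351)]),("sel",-.095,[(585,358),(617,297)])):
        e=[toPanel(p,"top",np.array(q)/4.5+[247.6,149.6],.054)-[0,v,0] for q in ends]
        d=e[1]-e[0]; print(n,np.round(e,4).tolist(),"az",np.degrees(np.arctan2(d[1],d[0])),np.degrees(np.arctan2(e[1][1],e[1][0])))
E
```

```text
[ 0.6653394  -0.03457098 -0.01919712] [-0.4  0.1 -0.4  0.3 -0.4  0.4 -0.4  0.4 -1.1  0.4 -0.8  0.5 -0.7  0.4
 -0.7  0.3 -0.6  0.4]
volt [[0.0001, -0.0049, 0.054], [0.0018, 0.0317, 0.054]] az 87.2687784172499 86.72804575581364
sel [[0.0001, -0.0023, 0.054], [0.0312, -0.0166, 0.054]] az -24.668731553379047 -28.021237941105092
[ 0.66600092 -0.03583305 -0.01765618] [ 0.2 -0.2  0.1 -0.1  0.2  0.   0.1  0.  -0.5  0.2]
volt [[-0.0005, -0.0036, 0.054], [0.0013, 0.033, 0.054]] az 87.1785460684366 87.72310431592835
sel [[-0.0008, -0.001, 0.054], [0.0303, -0.0154, 0.054]] az -24.752288359832654 -26.896970303991885
```

```bash
cat >> h.py <<'E'
pose=(.6657,-.0353,-.018)
E
python3 -c "
from h import *
plan(pose,.095,.14,-3)"
```

```text
target [0.5933 0.061  0.2209] shift [-4.506 -2.696  0.179] turn [-0.1229 -0.0845  0.4094] q [1.1  0.31 0.05 1.3  0.   1.43] F [-0.3 -0.4 -0.5] gap 0.0853 t 1.0
```

>>> drive_tool:
  series:
    - [[-0.3, -0.18, 0.012, 0, 0, 0], [-0.3, -0.18, 0.012, 0, 0, 0], [-0.3, -0.18, 0.012, 0, 0, 0], [-0.3, -0.18, 0.012, 0, 0, 0], [-0.3, -0.18, 0.012, 0, 0, 0], [-0.3, -0.18, 0.012, 0, 0, 0], [-0.3, -0.18, 0.012, 0, 0, 0], [-0.3, -0.18, 0.012, 0, 0, 0], [-0.3, -0.18, 0.012, 0, 0, 0], [-0.3, -0.18, 0.012, 0, 0, 0], [-0.3, -0.18, 0.012, 0, 0, 0], [-0.3, -0.18, 0.012, 0, 0, 0], [-0.3, -0.18, 0.012, 0, 0, 0], [-0.3, -0.18, 0.012, 0, 0, 0], [-0.3, -0.18, 0.012, 0, 0, 0], [0, 0, 0, 0, 0, 0]]
  jaw: 1

```text
clock: 3.0
tcp_pos: [0.594, 0.0585, 0.22]
orientation: [0.0, 0.167, 0.986, -0.0]
wrist_force: [-0.9, 0.1, 0.0]
finger_gap: 0.0853
grip_force: 0.0
```

>>> drive_tool:
  series:
    - [[0, 0, 0, -0.0123, -0.0085, 0.0409], [0, 0, 0, -0.0123, -0.0085, 0.0409], [0, 0, 0, -0.0123, -0.0085, 0.0409], [0, 0, 0, -0.0123, -0.0085, 0.0409], [0, 0, 0, -0.0123, -0.0085, 0.0409], [0, 0, 0, -0.0123, -0.0085, 0.0409], [0, 0, 0, -0.0123, -0.0085, 0.0409], [0, 0, 0, -0.0123, -0.0085, 0.0409], [0, 0, 0, -0.0123, -0.0085, 0.0409], [0, 0, 0, -0.0123, -0.0085, 0.0409], [0, 0, 0, 0, 0, 0], [0, 0, 0, 0, 0, 0]]

```text
clock: 4.5
tcp_pos: [0.5922, 0.0614, 0.221]
orientation: [0.151, 0.713, 0.667, 0.156]
wrist_force: [-1.0, -0.8, -0.4]
finger_gap: 0.0854
grip_force: 0.0
```

```bash
python3 -c "
from h import *
plan(pose,.095,.14,-3)
plan(pose,.095,.032,-3)"
```

```text
target [0.5933 0.061  0.2209] shift [-0.002  0.008  0.005] turn [0.0003 0.     0.0013] q [-0.04  0.04 -0.45  0.65  0.01  1.6 ] F [-1.  -0.8 -0.4] gap 0.0854 t 4.5
target [0.6389 0.0602 0.123 ] shift [-0.002  0.007  0.905] turn [0.0003 0.     0.0013] q [-0.04  0.04 -0.45  0.65  0.01  1.6 ] F [-1.  -0.8 -0.4] gap 0.0854 t 4.5
```

>>> drive_tool:
  series:
    - [[0, 0.007, 0.15, 0, 0, 0], [0, 0, 0.15, 0, 0, 0], [0, 0, 0.15, 0, 0, 0], [0, 0, 0.15, 0, 0, 0], [0, 0, 0.15, 0, 0, 0], [0, 0, 0.15, 0, 0, 0], [0, 0, 0, 0, 0, 0], [0, 0, 0, 0, 0, 0]]

```text
clock: 5.5
tcp_pos: [0.6392, 0.0598, 0.1237]
orientation: [0.151, 0.713, 0.666, 0.156]
wrist_force: [-0.4, -0.1, -1.0]
finger_gap: 0.0853
grip_force: 0.0
```

>>> drive_tool:
  series:
    - [[0, 0, 0, 0, 0, 0], [0, 0, 0, 0, 0, 0], [0, 0, 0, 0, 0, 0], [0, 0, 0, 0, 0, 0], [0, 0, 0, 0, 0, 0], [0, 0, 0, 0, 0, 0], [0, 0, 0, 0, 0, 0], [0, 0, 0, 0, 0, 0]]
  jaw: -1
  grip_force: 40

```text
clock: 6.5
tcp_pos: [0.639, 0.0599, 0.1236]
orientation: [0.151, 0.714, 0.666, 0.156]
wrist_force: [-2.7, 0.6, 4.7]
finger_gap: 0.0155
grip_force: 42.3
```

```bash
python3 -c "
from h import *
plan(pose,.095,.032,-3);print(env.get_state()['ft_torque'])
cv2.imwrite('pics/t1.png',cv2.resize(viewer.read_camera('top')[150:272,248:424,::-1],None,fx=4.5,fy=4.5))"
```

```text
target [0.6389 0.0602 0.123 ] shift [ 0.002 -0.003  0.004] turn [0.0005 0.0002 0.0005] q [-0.03  0.21 -0.5   0.42  0.01  1.61] F [-2.7  0.6  4.7] gap 0.0155 t 6.5
[-0.05486789  0.63705972  0.01516652]
```

View pics/t1.png

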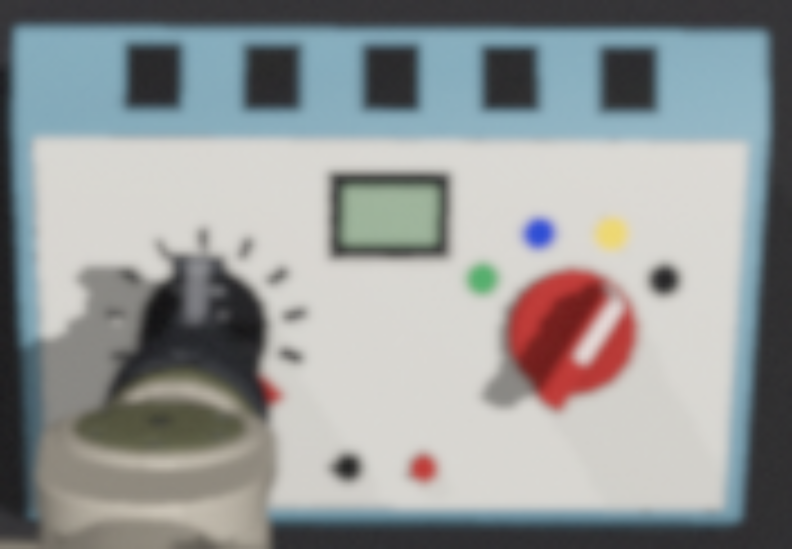

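The black bar is held (gap 15.5 mm), with the gripper over the knob near (200,300) of the crop. Anticlockwise is a negative turn about tool z.

>>> drive_tool:
  series:
    - [[0, 0, 0, 0, 0, -0.03], [0, 0, 0, 0, 0, -0.03], [0, 0, 0, 0, 0, -0.03], [0, 0, 0, 0, 0, -0.03], [0, 0, 0, 0, 0, -0.03], [0, 0, 0, 0, 0, -0.03], [0, 0, 0, 0, 0, -0.03], [0, 0, 0, 0, 0, -0.03], [0, 0, 0, 0, 0, 0], [0, 0, 0, 0, 0, 0]]

```text
clock: 7.8
tcp_pos: [0.6395, 0.0601, 0.1238]
orientation: [0.198, 0.419, 0.882, 0.09]
wrist_force: [-0.3, 0.9, 5.8]
finger_gap: 0.0154
grip_force: 42.4
```

```bash
cat >> h.py <<'E'
def tq():
    s=env.get_state(); M=Rz(pose[2])@P; print("torque about n",round(float(s["ft_torque"]@M[:,2]),3),"ft",np.round(s["ft_torque"],2),"grip",s["grip_force"])
E
python3 -c "
from h import *
plan(pose,.095,.032,45);tq()"
```

```text
target [0.6389 0.0602 0.123 ] shift [ 0.006 -0.005  0.004] turn [ 0.0005  0.0006 -0.0267] q [-0.03  0.21 -0.5   0.41  0.01  0.85] F [-0.3  0.9  5.8] gap 0.0154 t 7.8
torque about n 0.013 ft [0.26 0.14 0.14] grip 42.37741470336914
```

>>> drive_tool:
  series:
    - [[0, 0, 0, 0, 0, -0.01], [0, 0, 0, 0, 0, -0.01], [0, 0, 0, 0, 0, -0.01], [0, 0, 0, 0, 0, 0]]

```text
clock: 8.3
tcp_pos: [0.6396, 0.0601, 0.1239]
orientation: [0.202, 0.377, 0.9, 0.081]
wrist_force: [-1.1, 3.0, 6.3]
finger_gap: 0.0153
grip_force: 42.5
```

```bash
python3 -c "
from h import *
plan(pose,.095,.032,45);tq()"
```

```text
target [0.6389 0.0602 0.123 ] shift [ 0.007 -0.006  0.004] turn [0.0006 0.0006 0.003 ] q [-0.03  0.21 -0.5   0.41  0.01  0.76] F [-1.1  3.   6.3] gap 0.0153 t 8.3
torque about n -0.523 ft [ 0.57  0.12 -0.31] grip 42.48930037021637
```

>>> drive_tool:
  series:
    - [[0, 0, 0, 0, 0, -0.01], [0, 0, 0, 0, 0, -0.01], [0, 0, 0, 0, 0, 0]]

```text
clock: 8.68
tcp_pos: [0.6397, 0.06, 0.124]
orientation: [0.205, 0.35, 0.911, 0.075]
wrist_force: [-0.3, 1.6, 5.8]
finger_gap: 0.0158
grip_force: 74.8
```

```bash
python3 -c "
from h import *
plan(pose,.095,.032,45);tq()"
```

```text
target [0.6389 0.0602 0.123 ] shift [ 0.008 -0.005  0.005] turn [0.0007 0.0007 0.0219] q [-0.03  0.21 -0.5   0.41  0.01  0.7 ] F [-0.3  1.6  5.8] gap 0.0158 t 8.675
torque about n -2.115 ft [ 1.3   0.09 -1.73] grip 74.7603584267199
```

Firmly at the stop (torque 2.1 N m). Release here and retreat.

>>> drive_tool:
  series:
    - [[0, 0, 0, 0, 0, 0], [0, 0, 0, 0, 0, 0], [0, 0, 0, 0, 0, 0], [0, 0, 0, 0, 0, 0], [0, 0, 0, 0, 0, 0], [0, 0, 0, 0, 0, 0], [0, 0, -0.15, 0, 0, 0], [0, 0, -0.15, 0, 0, 0], [0, 0, -0.15, 0, 0, 0], [0, 0, -0.15, 0, 0, 0], [0, 0, -0.15, 0, 0, 0], [0, 0, -0.15, 0, 0, 0], [0, 0, 0, 0, 0, 0]]
  jaw: 1

```text
clock: 10.3
tcp_pos: [0.5939, 0.0608, 0.2229]
orientation: [0.206, 0.348, 0.912, 0.074]
wrist_force: [0.8, 0.3, -0.3]
finger_gap: 0.0854
grip_force: 0.0
```

```bash
python3 -c "
from h import *
plan(pose,-.095,.14,68)"
```

```text
target [ 0.5898 -0.1289  0.2209] shift [-1.023 -1.207  0.014] turn [ 0.0005  0.0014 -0.104 ] q [-0.04  0.04 -0.44  0.65  0.01  0.69] F [ 0.8  0.3 -0.3] gap 0.0854 t 10.3
```

>>> drive_tool:
  series:
    - [[-0.17, -0.2, 0.002, 0, 0, 0], [-0.17, -0.2, 0.002, 0, 0, 0], [-0.17, -0.2, 0.002, 0, 0, 0], [-0.17, -0.2, 0.002, 0, 0, 0], [-0.17, -0.2, 0.002, 0, 0, 0], [-0.17, -0.2, 0.002, 0, 0, 0], [0, 0, 0, 0, 0.0003, -0.026], [0, 0, 0, 0, 0.0003, -0.026], [0, 0, 0, 0, 0.0003, -0.026], [0, 0, 0, 0, 0.0003, -0.026], [0, 0, 0, 0, 0, 0], [0, 0, 0, 0, 0, 0]]

```text
clock: 11.8
tcp_pos: [0.5892, -0.1281, 0.2188]
orientation: [0.211, 0.195, 0.957, 0.04]
wrist_force: [-0.2, 0.1, -0.2]
finger_gap: 0.0856
grip_force: 0.0
```

```bash
python3 -c "
from h import *
plan(pose,-.095,.032,68)
cv2.imwrite('pics/t2.png',cv2.resize(viewer.read_camera('top')[150:272,248:424,::-1],None,fx=4.5,fy=4.5))"
```

```text
target [ 0.6355 -0.1298  0.123 ] shift [-0.017 -0.002  0.887] turn [ 0.0001 -0.001  -0.0004] q [-0.43  0.07 -0.41  0.69  0.17  0.01] F [-0.2  0.1 -0.2] gap 0.0856 t 11.8
```

View pics/t2.png

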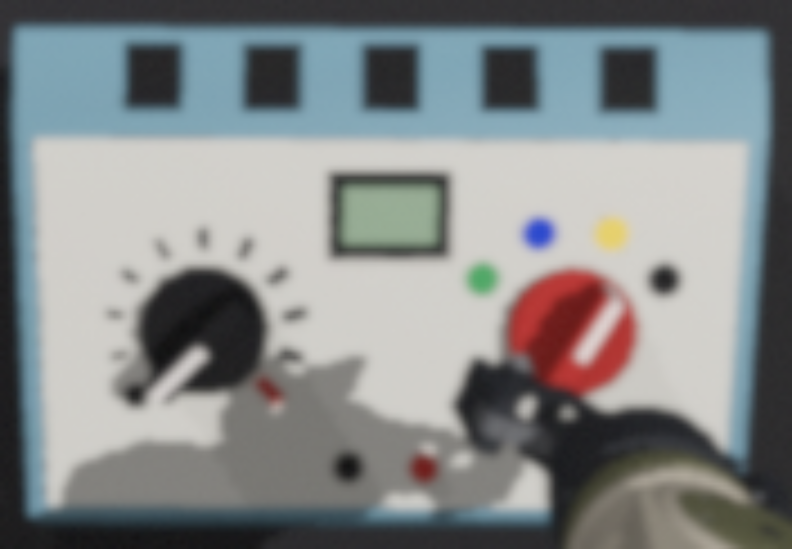

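The black knob's pointer (crop 207,352 → 152,402) now points lower left at the off dot (136,396). Next, the selector.

>>> drive_tool:
  series:
    - [[-0.017, -0.002, 0.147, 0, 0, 0], [0, 0, 0.147, 0, 0, 0], [0, 0, 0.147, 0, 0, 0], [0, 0, 0.147, 0, 0, 0], [0, 0, 0.147, 0, 0, 0], [0, 0, 0.147, 0, 0, 0], [0, 0, 0, 0, 0, 0], [0, 0, 0, 0, 0, 0]]

```text
clock: 12.85
tcp_pos: [0.6355, -0.1299, 0.1244]
orientation: [0.212, 0.195, 0.957, 0.04]
wrist_force: [0.1, 0.0, -1.2]
finger_gap: 0.0854
grip_force: 0.0
```

>>> drive_tool:
  series:
    - [[0, 0, 0, 0, 0, 0], [0, 0, 0, 0, 0, 0], [0, 0, 0, 0, 0, 0], [0, 0, 0, 0, 0, 0], [0, 0, 0, 0, 0, 0], [0, 0, 0, 0, 0, 0], [0, 0, 0, 0, 0, 0], [0, 0, 0, 0, 0, 0]]
  jaw: -1
  grip_force: 50

```text
clock: 13.85
tcp_pos: [0.6354, -0.1292, 0.1245]
orientation: [0.212, 0.194, 0.957, 0.04]
wrist_force: [-3.3, 4.4, 5.4]
finger_gap: 0.0147
grip_force: 50.6
```

```bash
python3 -c "
from h import *
plan(pose,-.095,.032,110.05);tq()"
```

```text
target [ 0.6355 -0.1298  0.123 ] shift [ 0.003 -0.006  0.012] turn [ 0.0007 -0.0005 -0.2334] q [-0.4   0.23 -0.47  0.46  0.16  0.04] F [-3.3  4.4  5.4] gap 0.0147 t 13.85
torque about n 0.061 ft [0.8  0.45 0.43] grip 50.554078817367554
```

>>> drive_tool:
  series:
    - [[0, 0, 0, 0, 0, -0.026], [0, 0, 0, 0, 0, -0.026], [0, 0, 0, 0, 0, -0.026], [0, 0, 0, 0, 0, -0.026], [0, 0, 0, 0, 0, -0.026], [0, 0, 0, 0, 0, -0.026], [0, 0, 0, 0, 0, -0.026], [0, 0, 0, 0, 0, -0.026], [0, 0, 0, 0, 0, -0.02], [0, 0, 0, 0, 0, 0], [0, 0, 0, 0, 0, 0]]

```text
clock: 15.22
tcp_pos: [0.6354, -0.1293, 0.1245]
orientation: [0.212, -0.154, 0.964, -0.037]
wrist_force: [-3.7, 3.7, 4.8]
finger_gap: 0.0151
grip_force: 50.6
```

```bash
python3 -c "
from h import *
plan(pose,-.095,.032,110.05);tq()"
```

```text
target [ 0.6355 -0.1298  0.123 ] shift [ 0.006 -0.002  0.012] turn [ 0.0007 -0.0003 -0.0053] q [-0.4   0.23 -0.47  0.46  0.16 -0.68] F [-3.7  3.7  4.8] gap 0.0151 t 15.225
torque about n 0.305 ft [0.47 0.47 0.55] grip 50.55482089519501
```

Within a degree of the blue notch; release and retreat.

>>> drive_tool:
  series:
    - [[0, 0, 0, 0, 0, 0], [0, 0, 0, 0, 0, 0], [0, 0, 0, 0, 0, 0], [0, 0, 0, 0, 0, 0], [0, 0, 0, 0, 0, 0], [0, 0, 0, 0, 0, 0], [0, 0, -0.15, 0, 0, 0], [0, 0, -0.15, 0, 0, 0], [0, 0, -0.15, 0, 0, 0], [0, 0, -0.15, 0, 0, 0], [0, 0, -0.15, 0, 0, 0], [0, 0, -0.15, 0, 0, 0], [0, 0, -0.15, 0, 0, 0], [0, 0, -0.15, 0, 0, 0], [0, 0, 0, 0, 0, 0], [0, 0, 0, 0, 0, 0]]
  jaw: 1

```text
clock: 17.23
tcp_pos: [0.5747, -0.1289, 0.2542]
orientation: [0.212, -0.153, 0.965, -0.037]
wrist_force: [-0.2, 0.5, -1.2]
finger_gap: 0.0855
grip_force: 0.0
```

```bash
python3 -c "
from h import *
cv2.imwrite('pics/t3.png',cv2.resize(viewer.read_camera('top')[150:272,248:424,::-1],None,fx=4.5,fy=4.5))"
```

```text
(no output)
```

View pics/t3.png

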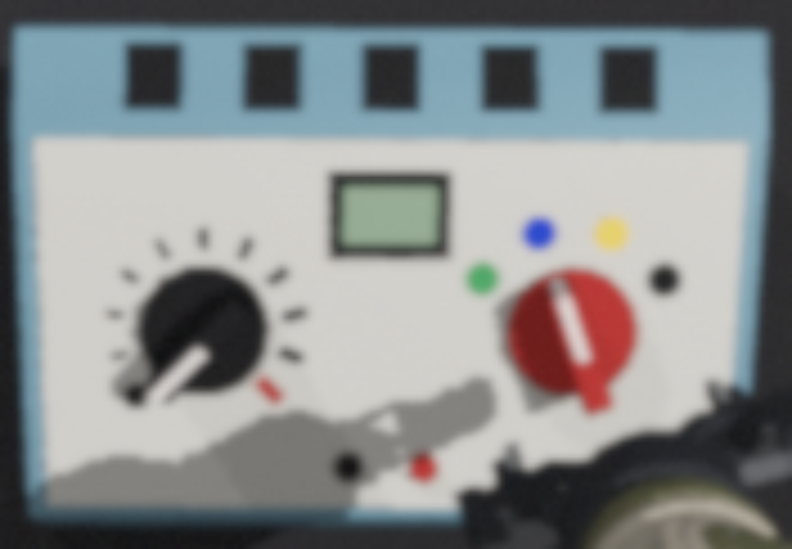

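The selector pointer (585,358 → 560,290) points at the blue dot (539,233), and the black pointer still points at the off dot. I'll check both angles, then hand in.

```bash
python3 -c "
from h import *
ok=[]
for ends,want in(([(206,352),(152,402)],135),([(585,358),(560,290)],20)):
    e=[toPanel(pose,'top',np.array(q)/4.5+[247.6,149.6],.054) for q in ends]; d=e[1]-e[0]
    az=np.degrees(np.arctan2(d[1],d[0])); print(az,want); ok.append(abs(az-want)<7)
if all(ok):
    from workcell import order; print(order.hand_in())"
```

```text
133.64476301172937 135
21.88098600803681 20
the job is handed in; nothing more can be done
None
```

The power supply is shut down and the job is handed in: the black voltage knob went to its off stop first, then the red selector into the blue-dot notch, and both knobs are released with the gripper clear.

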